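# Find the loose bolt of the mixer base and hold its cap open

### The arm

A 7-joint arm with a two-finger parallel gripper is mounted at the origin on a cart in front of the work surface, level with it; the furniture and walls round the work are solid. World frame = base frame: x ahead of the robot, y to its left, z up, the work surface at z = 0. Lengths are in m, angles in rad, forces in N, time in s.
With the tool pointing down it reaches from about 0.425 to 0.925 m from the base axis. Payload 6.8 kg.
Tool frame: the origin (TCP) lies midway between the tips of the shut fingers; the grasp point (between the pads) lies 19 mm behind it; z points along the fingers, y is the direction in which the jaws open and shut (so a half turn about z gives the same grasp; the last joint's range is limited). The gripper opens to 85 mm and grips with 20 to 120 N. Pads are 22 mm wide; open, the fingers measure 114 mm over their backs; the gripper's body (76 mm by 85 mm) begins 54 mm behind the grasp point. The pads swing forward as they close: fully open they stand 13 mm farther back than shut.
Start: joints at [1.085, 0.477, 0.022, 1.555, -0.011, 1.109, -0.083], TCP at [0.249, -0.627, 0.231] pointing down, gripper open.
Joint ranges: [-2.96, 2.96], [-0.34, 2.1], [-1.41, 1.46], [0.24, 2.44], [-1.37, 4.51], [0.17, 1.92], [-2.96, 2.96]. Speed limits (rad/s): [2.39, 2.39, 3.14, 3.14, 3.14, 3.14, 3.14].

### API

Orientations are given as a rotation vector (axis times angle).
In Python, from bench import r gives the robot as it stands. The module is installed in compiled form; this text tells all that it offers.
- The arm moves only by the tool apply_moves, never from a script. Its argument "plan" is a list that holds one entry, the list of rows, each a list of 7 numbers: the turn, a rotation vector about the tool's x, y, z scaled (see below), then the shift along the tool's x, y, z scaled (see below), then the closure, from -1 (fully open) to 1 (shut). In form: [[[wx, wy, wz, tx, ty, tz, grip], ...]]. A call has 1 to 12 rows; each row is the pose to reach, as a shift and turn from the pose commanded when the call began, along the tool's axes at that moment, turning the shorter way round; what a row does not reach only later rows make up. The controller multiplies each number of a shift by 0.4 m and each number of a turn by 180 degrees. A row lasts 1/12 s, in which the tool goes at most 41.7 mm and 7.16 degrees, less where a joint would pass 70% of its speed; a pose out of reach is approached as far as the arm can. A call with a number of a shift or a turn outside -1 to 1 is refused whole. A call with a gripper value outside its range is refused whole. The fingers move at their own pace and stop on an object; "force" is the grip in N (left out, the last holds). Time passes only in rows, so rows that repeat a pose let the fingers close. It gives the time, the measured TCP pose, the force and the opening at its end, in the units of the state.
- r.get_obs(): the state, without advancing time (a new reading comes with each control period).
- r.grab_frame(name): name is "side" or "top" or "wrist"; returns a dict with "pixels" (384x512x3 uint8, blue, green, red), "fx", "fy", "cx", "cy" (pixels), "pose" (4x4, takes a point from camera to world coordinates). Camera axes: x right, y up, looking along -z (the intrinsics and any distortion apply to the point x, -y, -z); pixel columns grow to the right and rows downward; lengths in m; the calibration is good to about 2 mm. A picture is of the moment at which its call begins. There is no depth.
- r.hand_in(): hands the job in, once; it reports no verdict.
The state is a dict: "clock": time; "joints": joint angles; "qvel": joint speeds; "tau": joint torques, N m; "tcp_pos": TCP position; "orientation": TCP orientation; "contact_force": force on the tool from outside, world axes, zero at the start; "moment": the same for the moment, N m; "grip_width": finger opening in m.
Only numpy, scipy, OpenCV 4.12 (cv2) and the standard library are available. Lean on these libraries where they do the work, as an engineer would, in place of code of your own. Each camera call takes 0.05 s, during which the arm holds its last target. There are 200 camera calls.

### The job

One of the three capped bolts of the vial mixer's mounting base is loose: gently tap the brass bolt heads from above, with all caps shut, until you find the one that sinks and stays down, and press that one right down to its stop. Then lift that bolt's blue cap by its white knob to about 40 degrees (30 at the least) and finish while still holding it open, so that a colleague can get at the bolt. Leave the other caps shut, never open the cap of a bolt that has not sunk, press no bolt head hard (stay well below 30 N), and do not disturb the vials, stapler and tape.

Things in the scene. Friction and masses are not known exactly. Their poses are not given: they have to be found in the camera images.
- base: Mounting base of a vial mixer, fixed to the worktop: an aluminium plate 158 x 310 x 12 mm (front to back x side to side x thick) with three identical grey bolt housings (48 x 48 mm, tops 46 mm above the worktop) in a row 100 mm apart. Origin on the worktop, 15 mm in front of the middle bolt's axis; its x axis points from the knobs at the front to the hinges at the back, its y axis along the row towards housing 1, z up.
- head_1 (a point): Round brass bolt head at the left end (base +y) of the row, 19 mm in diameter and 10 mm tall; it stands up through the window of its blue cap. Origin at the centre of its flat top, which is 74 mm above the worktop (19.5 mm above the cap's upper face) at the start. Press it straight down, with closed fingertips. The head rides on a stiff spring on its bolt: it alone gives 1 mm per 2.5 N, up to 6 mm, and comes back up when released.
- bolt_1 (a joint): How far bolt 1 has (without its sprung head) sunk into its housing, in m: 0 at the start. A sound bolt stands on a full-height spacer and gives at most 1.5 mm; the one loose bolt (any of the three, not visible) slides down up to 8 mm to its stop against about 3 N of friction and stays down, its head then 66 mm above the worktop.
- knob_1 (a point): Blue hinged cap over bolt 1: frame 46 mm wide, 5 mm thick, with a narrow front tongue carrying a white knob, a cylinder 16 mm in diameter, 14 mm long, lying along the cap's y axis (side to side). Origin at the knob's centre, 64 mm above the worktop when shut, 50 mm in front of the bolt. Beside the knob is free space for fingers down to the base plate. x points back to the hinge.
- cap_1 (a joint): Opening angle of cap 1 in rad: 0 shut (lying level), growing as its front rises, up to 1.2. The hinge axis is parallel to the cap's y axis, 85 mm behind (+x) and 10 mm below the knob's centre when shut. The cap (65 to 115 g) swings almost freely and falls shut when let go at any angle. The knob can turn between two fingers pinching its end faces.
- head_2 (a point): Round brass bolt head at the middle of the row, 19 mm in diameter and 10 mm tall; it stands up through the window of its blue cap. Origin at the centre of its flat top, which is 74 mm above the worktop (19.5 mm above the cap's upper face) at the start. Press it straight down, with closed fingertips. The head rides on a stiff spring on its bolt: it alone gives 1 mm per 2.5 N, up to 6 mm, and comes back up when released.
- bolt_2 (a joint): How far bolt 2 has (without its sprung head) sunk into its housing, in m: 0 at the start. A sound bolt stands on a full-height spacer and gives at most 1.5 mm; the one loose bolt (any of the three, not visible) slides down up to 8 mm to its stop against about 3 N of friction and stays down, its head then 66 mm above the worktop.
- knob_2 (a point): Blue hinged cap over bolt 2: frame 46 mm wide, 5 mm thick, with a narrow front tongue carrying a white knob, a cylinder 16 mm in diameter, 14 mm long, lying along the cap's y axis (side to side). Origin at the knob's centre, 64 mm above the worktop when shut, 50 mm in front of the bolt. Beside the knob is free space for fingers down to the base plate. x points back to the hinge.
- cap_2 (a joint): Opening angle of cap 2 in rad: 0 shut (lying level), growing as its front rises, up to 1.2. The hinge axis is parallel to the cap's y axis, 85 mm behind (+x) and 10 mm below the knob's centre when shut. The cap (65 to 115 g) swings almost freely and falls shut when let go at any angle. The knob can turn between two fingers pinching its end faces.
- head_3 (a point): Round brass bolt head at the right end (base -y) of the row, 19 mm in diameter and 10 mm tall; it stands up through the window of its blue cap. Origin at the centre of its flat top, which is 74 mm above the worktop (19.5 mm above the cap's upper face) at the start. Press it straight down, with closed fingertips. The head rides on a stiff spring on its bolt: it alone gives 1 mm per 2.5 N, up to 6 mm, and comes back up when released.
- bolt_3 (a joint): How far bolt 3 has (without its sprung head) sunk into its housing, in m: 0 at the start. A sound bolt stands on a full-height spacer and gives at most 1.5 mm; the one loose bolt (any of the three, not visible) slides down up to 8 mm to its stop against about 3 N of friction and stays down, its head then 66 mm above the worktop.
- knob_3 (a point): Blue hinged cap over bolt 3: frame 46 mm wide, 5 mm thick, with a narrow front tongue carrying a white knob, a cylinder 16 mm in diameter, 14 mm long, lying along the cap's y axis (side to side). Origin at the knob's centre, 64 mm above the worktop when shut, 50 mm in front of the bolt. Beside the knob is free space for fingers down to the base plate. x points back to the hinge.
- cap_3 (a joint): Opening angle of cap 3 in rad: 0 shut (lying level), growing as its front rises, up to 1.2. The hinge axis is parallel to the cap's y axis, 85 mm behind (+x) and 10 mm below the knob's centre when shut. The cap (65 to 115 g) swings almost freely and falls shut when let go at any angle. The knob can turn between two fingers pinching its end faces.
- vial_used_0: Small glass vial with a purple cap, 22 mm in diameter, 47 mm tall, standing behind the base, bystander; origin under its centre.
- vial_1: Small glass vial with a teal cap, 22 mm in diameter, 47 mm tall, standing behind the base, bystander; origin under its centre.
- stapler: Blue and black stapler, 30 x 126 x 46 mm, right of the base, bystander; origin under its centre.
- tape_1: Roll of brown tape, 94 x 92 x 48 mm, at the right, bystander; origin under its centre.

How it is judged:
On the way:
1. the loose bolt has been tapped down by more than 5 mm while all three caps are shut (value of joint any of bolt_1, bolt_2, bolt_3 above 0.005 m and value of joint each of cap_1, cap_2, cap_3 below 0.12 rad), for 0.2 s.
At the end, for the whole second after the job is handed in: The cap of the bolt that sank (more than 5 mm) is open by more than 0.5 rad and still (under 0.1 rad/s), carried by the fingers (contact force over 0.2 N); the other two caps are shut (under 0.12 rad) (((value of joint bolt_1 above 0.005 m and value of joint cap_1 above 0.5 rad and velocity of joint cap_1 between -0.1 and 0.1 rad/s and contact force between the fingers and cap_1 above 0.2 N and value of joint each of cap_2, cap_3 below 0.12 rad) or (value of joint bolt_2 above 0.005 m and value of joint cap_2 above 0.5 rad and velocity of joint cap_2 between -0.1 and 0.1 rad/s and contact force between the fingers and cap_2 above 0.2 N and value of joint each of cap_1, cap_3 below 0.12 rad) or (value of joint bolt_3 above 0.005 m and value of joint cap_3 above 0.5 rad and velocity of joint cap_3 between -0.1 and 0.1 rad/s and contact force between the fingers and cap_3 above 0.2 N and value of joint each of cap_1, cap_2 below 0.12 rad))); the arm keeps its last pose, push and grip.
It fails at once if a cap is lifted (over 0.2 rad) whose bolt has not sunk ((value of joint cap_1 above 0.2 rad and value of joint bolt_1 below 0.004 m) or (value of joint cap_2 above 0.2 rad and value of joint bolt_2 below 0.004 m) or (value of joint cap_3 above 0.2 rad and value of joint bolt_3 below 0.004 m)).
It fails at once if a bolt head is pressed by the robot with more than 30 N (contact force between any of the arm, the fingers and bolt_1 above 30 N or contact force between any of the arm, the fingers and bolt_2 above 30 N or contact force between any of the arm, the fingers and bolt_3 above 30 N).
It fails at once if a bystander (vial, stapler or tape) is moved by more than 20 mm (distance of any of vial_used_0, vial_1, stapler, tape_1 from where it was at the start of the episode above 0.02 m).
It also fails if it takes over 48 s, if anything falls off the work surface, if the arm or the gripper's body presses on something with over 40 N, if the wrist force passes 120 N, or if a joint passes its speed limit or range.

## Working session

There is one attempt and no reset: what is moved stays moved. The work goes in short steps, Python scripts to look and compute and a tool call to move; the robot and the scene stay as the last step left them, time stands still between calls to the robot, and variables do not carry over. Pictures are saved under pics/ and viewed, on a budget of 10 in all, crops included, one or two more only if the job needs it, and the job is handed in when it is done.

Besides the shell and the picture viewer there is one more tool, called after ">>>" in YAML: its name, and indented under it one key for each argument. apply_moves: Moves the arm, as the interface text tells. Its arguments: {"type":"object","properties":{"plan":{"type":"array","items":{"type":"array","items":{"type":"array","items":{"type":"number","minimum":-1,"maximum":1}}}},"force":{"type":"number"}},"required":["plan"]}

```bash
mkdir -p pics
cat > h.py <<'E'
import numpy as np, cv2
from bench import r
from scipy.spatial.transform import Rotation as R
def ray(f,u,v):
    d=np.array([(u-f["cx"])/f["fx"],-(v-f["cy"])/f["fy"],-1.0]); P=np.array(f["pose"])
    return P[:3,3],P[:3,:3]@d
def onz(f,u,v,z):
    o,d=ray(f,u,v); return o+d*(z-o[2])/d[2]
def proj(f,p):
    P=np.array(f["pose"]); c=P[:3,:3].T@(np.array(p)-P[:3,3])
    return f["fx"]*c[0]/-c[2]+f["cx"], f["cy"]-f["fy"]*c[1]/-c[2]
def st():
    o=r.get_obs()
    for k in("clock","tcp_pos","orientation","contact_force","grip_width","joints"): print(k,np.round(o[k],4))
    print(np.round(R.from_rotvec(o["orientation"]).as_matrix(),3))
E
python3 - <<'E'
from h import *
st()
a=r.grab_frame("top");b=r.grab_frame("side")
print([k for k in a])
for n,f in(("top",a),("side",b)):
    cv2.imwrite(f"pics/{n}0.png",f["pixels"]);print(n,f["fx"],f["cx"],f["cy"],np.round(f["pose"],3))
E
```

```text
clock 0.0
tcp_pos [ 0.2488 -0.6268  0.2303]
orientation [-3.084e+00 -5.897e-01  7.000e-04]
contact_force [ 0.4763 -0.1075 -0.8064]
grip_width 0.0854
joints [ 1.0849  0.4778  0.0223  1.5565 -0.0115  1.1093 -0.0831]
[[ 0.929  0.369 -0.001]
 [ 0.369 -0.929  0.002]
 [-0.    -0.002 -1.   ]]
['pixels', 'fx', 'fy', 'cx', 'cy', 'pose']
top 496.39089469698234 256.85848058306755 188.03502441839612 [[ 0.059  0.972 -0.226  0.345]
 [-0.998  0.056 -0.019 -0.139]
 [-0.006  0.227  0.974  1.356]
 [ 0.     0.     0.     1.   ]]
side 491.3544369719501 262.7339117708895 189.21300133448278 [[-0.899  0.217 -0.382  0.131]
 [-0.439 -0.467  0.768  0.835]
 [-0.012  0.858  0.514  0.739]
 [ 0.     0.     0.     1.   ]]
```

View pics/top0.png

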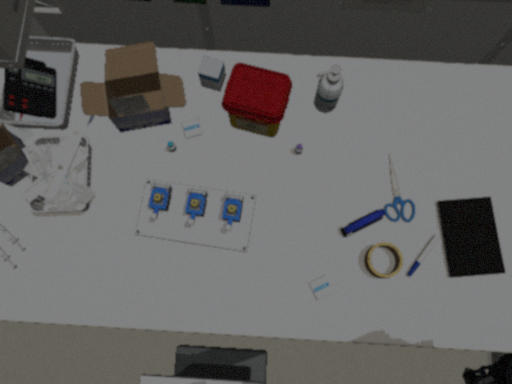

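View pics/side0.png

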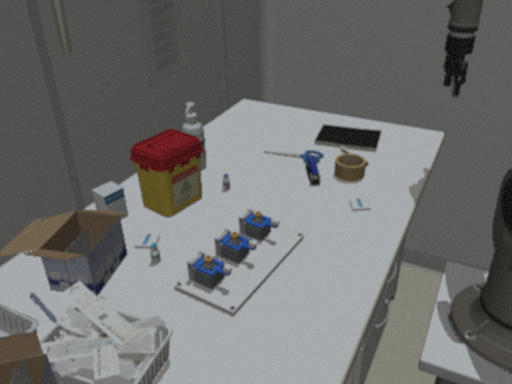

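The top view shows the base at about (196,215). Brass heads are near (159,199), (195,204) and (232,210), with the knobs below them (towards the robot). The vials are at (171,146) and (298,149), behind the base, and the side view shows the same row at (208,260), (235,237) and (258,215).

Run:
```python
from h import *
def blobs(img,roi,lo,hi,mina):
    x0,y0,x1,y1=roi; m=cv2.inRange(cv2.cvtColor(img[y0:y1,x0:x1],cv2.COLOR_BGR2HSV),lo,hi)
    n,l,s,c=cv2.connectedComponentsWithStats(m)
    return [(c[i][0]+x0,c[i][1]+y0,s[i][4]) for i in range(1,n) if s[i][4]>=mina]
a=r.grab_frame("top");b=r.grab_frame("side")
rt=(135,175,262,252); rs=(175,195,305,305)
B={}
for n,f,q in(("t",a,rt),("s",b,rs)):
    for nm,lo,hi in(("brass",(10,90,50),(32,255,255)),("blue",(100,120,50),(125,255,255))):
        B[n,nm]=blobs(f["pixels"],q,lo,hi,6); print(n,nm,np.round(B[n,nm],1).tolist())
for x in B["t","brass"]: print("top z74",np.round(onz(a,x[0],x[1],.072),4))
for x in B["s","brass"]: print("side z74",np.round(onz(b,x[0],x[1],.072),4))
crop=cv2.hconcat([cv2.resize(a["pixels"][180:245,135:255],(400,217),interpolation=2),cv2.resize(b["pixels"][200:295,180:300],(400,317),interpolation=2)[:217]])
```

```text
t brass [[157.2, 197.4, 36.0], [194.1, 202.9, 36.0], [231.1, 208.9, 34.0]]
t blue [[158.8, 199.1, 235.0], [195.3, 204.5, 238.0], [231.8, 210.2, 236.0]]
s brass [[186.6, 202.6, 154.0], [257.3, 214.7, 26.0], [234.4, 235.5, 31.0], [208.1, 259.5, 39.0]]
s blue [[258.2, 221.3, 181.0], [235.4, 242.6, 222.0], [209.0, 266.9, 260.0]]
top z74 [0.6031 0.1482 0.072 ]
top z74 [0.5941 0.0494 0.072 ]
top z74 [ 0.5837 -0.0492  0.072 ]
side z74 [ 0.7713 -0.0196  0.072 ]
side z74 [ 0.5845 -0.0466  0.072 ]
side z74 [0.594  0.0517 0.072 ]
side z74 [0.6033 0.1512 0.072 ]
```

>>> apply_moves:
  plan:
    - [[0,0,0.1515,0.95,-0.75,0.1,1],[0,0,0.1515,0.95,-0.75,0.1,1],[0,0,0.1515,0.95,-0.75,0.1,1],[0,0,0.1515,0.95,-0.75,0.1,1],[0,0,0.1515,0.95,-0.75,0.1,1],[0,0,0.1515,0.95,-0.75,0.1,1],[0,0,0.1515,0.95,-0.75,0.1,1],[0,0,0.1515,0.95,-0.75,0.1,1],[0,0,0.1515,0.95,-0.75,0.1,1],[0,0,0.1515,0.95,-0.75,0.1,1],[0,0,0.1515,0.95,-0.75,0.1,1],[0,0,0.1515,0.95,-0.75,0.1,1]]
  force: 30

```text
clock: 1.2
tcp_pos: [0.4933, -0.2039, 0.1911]
orientation: [-3.137, 0.148, -0.001]
contact_force: [0.8, 0.2, 0.7]
grip_width: -0.0
```

```bash
cat >> h.py <<'E'
H={1:(.6032,.1497),2:(.594,.0505),3:(.584,-.048)}
def go(p):
    o=r.get_obs(); M=R.from_rotvec(o["orientation"]).as_matrix()
    X=np.array([.9952,-.0975,0]);Z=np.array([0,0,-1.]);T=np.stack([X,np.cross(Z,X),Z],1)
    print("shift",np.round(M.T@(np.array(p)-o["tcp_pos"])/.4,4),"turn",np.round(R.from_matrix(M.T@T).as_rotvec()/np.pi,4))
E
python3 -c "
from h import *
st();go((*H[3],.1))"
```

```text
clock 1.2
tcp_pos [ 0.4933 -0.2039  0.1911]
orientation [-3.1367e+00  1.4780e-01 -9.0000e-04]
contact_force [0.7566 0.1555 0.745 ]
grip_width -0.0
joints [ 0.3469  0.2938 -0.0851  1.9303  0.029   0.9185 -1.4171]
[[ 0.996 -0.094  0.001]
 [-0.094 -0.996  0.001]
 [ 0.001 -0.001 -1.   ]]
shift [ 0.189  -0.409   0.2285] turn [-0.0005 -0.0002  0.0011]
```

>>> apply_moves:
  plan:
    - [[0,0,0.001,0.189,-0.409,0.1,1],[0,0,0.001,0.189,-0.409,0.1,1],[0,0,0.001,0.189,-0.409,0.1,1],[0,0,0.001,0.189,-0.409,0.15,1],[0,0,0.001,0.189,-0.409,0.22,1],[0,0,0.001,0.189,-0.409,0.22,1],[0,0,0.001,0.189,-0.409,0.22,1],[0,0,0.001,0.189,-0.409,0.22,1]]

```text
clock: 1.87
tcp_pos: [0.5825, -0.054, 0.1033]
orientation: [3.137, -0.16, -0.001]
contact_force: [1.1, -1.2, 1.0]
grip_width: 0.0
```

```bash
python3 -c "
from h import *
st();go((*H[3],.076))
b=r.grab_frame('side');w=r.grab_frame('wrist')
cv2.imwrite('pics/c1.png',cv2.hconcat([cv2.resize(b['pixels'][120:300,150:330],(400,400)),cv2.resize(w['pixels'],(400,300)).copy() if 0 else cv2.copyMakeBorder(cv2.resize(w['pixels'],(400,300)),0,100,0,0,0)]))"
```

```text
clock 1.8667
tcp_pos [ 0.5825 -0.054   0.1033]
orientation [ 3.1367e+00 -1.6000e-01 -1.3000e-03]
contact_force [ 1.07   -1.1841  0.9884]
grip_width 0.0
joints [ 0.085   0.4851 -0.1289  1.8765  0.0858  0.7862 -1.7627]
[[ 0.995 -0.102 -0.001]
 [-0.102 -0.995 -0.001]
 [-0.001  0.001 -1.   ]]
shift [ 0.0022 -0.0153  0.0683] turn [ 0.0003  0.0003 -0.0014]
```

View pics/c1.png

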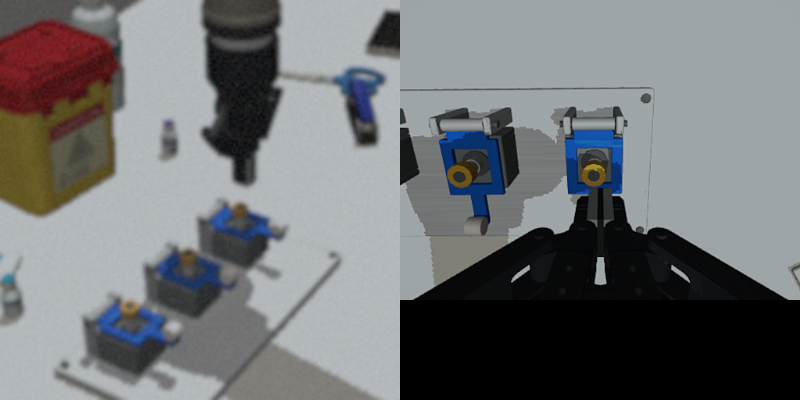

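The left half (side view) shows the closed fingers above and in front of head 3. The right half (wrist view) shows head 3 at crop (594,174) and head 2 at (460,176), both caps shut. I'll refine the head positions from the wrist image.

```bash
python3 -c "
from h import *
w=r.grab_frame('wrist')
m=cv2.inRange(cv2.cvtColor(w['pixels'],cv2.COLOR_BGR2HSV),(10,120,80),(32,255,255))
n,l,s,c=cv2.connectedComponentsWithStats(m)
for i in range(1,n):
  if s[i][4]>60: print(c[i],s[i],np.round(onz(w,*c[i],.071),4))
print(np.round(proj(w,r.get_obs()['tcp_pos']),1)); st()
go((*H[3],.076))"
```

```text
[ 76.17751479 225.18540434] [ 61 211  31  29 507] [0.5957 0.0503 0.071 ]
[247.2575188  223.32330827] [232 210  32  29 532] [ 0.5864 -0.0505  0.071 ]
[255.2 255.9]
clock 2.0167
tcp_pos [ 0.5834 -0.055   0.1049]
orientation [ 3.1365 -0.1633  0.0039]
contact_force [ 0.0274 -0.2208  0.8423]
grip_width 0.0001
joints [ 0.0864  0.4827 -0.1286  1.8759  0.0857  0.7858 -1.763 ]
[[ 0.995 -0.104  0.002]
 [-0.104 -0.995 -0.001]
 [ 0.003  0.001 -1.   ]]
shift [-0.0004 -0.0175  0.0722] turn [ 0.0002 -0.0008 -0.002 ]
```

>>> apply_moves:
  plan:
    - [[0,0,0,0.002,-0.015,0.03,1],[0,0,0,0.002,-0.015,0.06,1],[0,0,0,0.002,-0.015,0.066,1],[0,0,0,0.002,-0.015,0.072,1],[0,0,0,0.002,-0.015,0.078,1],[0,0,0,0.002,-0.015,0.082,1],[0,0,0,0.002,-0.015,0.086,1],[0,0,0,0.002,-0.015,0.086,1],[0,0,0,0.002,-0.015,0.086,1],[0,0,0,0.002,-0.015,0.086,1]]

```text
clock: 2.85
tcp_pos: [0.5835, -0.0472, 0.0696]
orientation: [3.137, -0.159, -0.002]
contact_force: [-5.8, 0.1, 10.6]
grip_width: -0.0001
```

>>> apply_moves:
  plan:
    - [[0,0,0,0,0,-0.03,1],[0,0,0,0,0,-0.06,1],[0,0,0,0.002,-0.08,-0.06,1],[0,0,0,0.003,-0.16,-0.06,1],[0,0,0,0.003,-0.246,-0.06,1],[0,0,0,0.003,-0.246,-0.06,1],[0,0,0,0.003,-0.246,-0.045,1],[0,0,0,0.003,-0.246,-0.03,1],[0,0,0,0.003,-0.246,-0.03,1],[0,0,0,0.003,-0.246,-0.03,1]]

```text
clock: 3.68
tcp_pos: [0.5949, 0.0487, 0.0803]
orientation: [3.136, -0.163, -0.002]
contact_force: [-0.4, 0.2, 0.4]
grip_width: 0.0001
```

```bash
python3 -c "
from h import *
st();go((.5945,.0505,.07))"
```

```text
clock 3.6833
tcp_pos [0.5949 0.0487 0.0803]
orientation [ 3.1362e+00 -1.6280e-01 -2.0000e-03]
contact_force [-0.3563  0.1775  0.3648]
grip_width 0.0001
joints [-0.0834  0.5336 -0.1356  1.8593  0.1015  0.7568 -1.9489]
[[ 0.995 -0.104 -0.001]
 [-0.104 -0.995 -0.001]
 [-0.001  0.001 -1.   ]]
shift [-0.0014 -0.0044  0.0258] turn [ 0.0004  0.0004 -0.0019]
```

>>> apply_moves:
  plan:
    - [[0,0,0,0,-0.004,0.008,1],[0,0,0,0,-0.004,0.014,1],[0,0,0,0,-0.004,0.02,1],[0,0,0,0,-0.004,0.025,1],[0,0,0,0,-0.004,0.027,1],[0,0,0,0,-0.004,0.027,1],[0,0,0,0,-0.004,0.027,1]]

```text
clock: 4.27
tcp_pos: [0.5957, 0.0519, 0.0702]
orientation: [3.137, -0.16, 0.0]
contact_force: [0.1, -1.0, 0.9]
grip_width: 0.0003
```

>>> apply_moves:
  plan:
    - [[0,0,0,-0.002,0,0.005,1],[0,0,0,-0.002,0.002,0.01,1],[0,0,0,-0.002,0.002,0.012,1],[0,0,0,-0.002,0.002,0.012,1]]

```text
clock: 4.6
tcp_pos: [0.595, 0.052, 0.0653]
orientation: [-3.137, 0.159, -0.001]
contact_force: [1.1, 0.1, 1.8]
grip_width: -0.0002
```

Head 2 yields with little force, so bolt 2 is the loose one. I'll press on to its stop.

>>> apply_moves:
  plan:
    - [[0,0,0,0,0.002,0.004,1],[0,0,0,0,0.002,0.007,1],[0,0,0,0,0.002,0.009,1],[0,0,0,0,0.002,0.009,1],[0,0,0,0,0.002,0.009,1]]

```text
clock: 5.02
tcp_pos: [0.595, 0.0518, 0.0625]
orientation: [-3.136, 0.158, -0.002]
contact_force: [-1.7, 1.8, 8.6]
grip_width: 0.0002
```

>>> apply_moves:
  plan:
    - [[0,0,0,0,0,-0.03,1],[0,0,0,0,0,-0.08,1],[0,0,0,0,0,-0.15,1],[0,0,0,-0.06,0,-0.15,-0.3],[0,0,0,-0.125,0,-0.15,-0.3],[0,0,0,-0.125,0,-0.15,-0.3],[0,0,0,-0.125,0,-0.15,-0.3],[0,0,0,-0.125,0,-0.15,-0.3],[0,0,0,-0.125,0,-0.15,-0.3]]

```text
clock: 5.77
tcp_pos: [0.5455, 0.0555, 0.1218]
orientation: [3.137, -0.16, 0.0]
contact_force: [0.5, -0.6, -0.3]
grip_width: 0.0555
```

```bash
python3 -c "
from h import *
st();go((.5448,.0556,.120))
w=r.grab_frame('wrist');b=r.grab_frame('side')
print('knob px pred',np.round(proj(w,(.5448,.0556,.064)),1), 'head2 sunk/unsunk', np.round(proj(w,(.5945,.0507,.066)),1),np.round(proj(w,(.5945,.0507,.074)),1))
x=b['pixels'][150:300,170:320]
cv2.imwrite('pics/c2.png',cv2.hconcat([cv2.resize(x,(288,384),interpolation=2),w['pixels']]))"
```

```text
clock 5.7667
tcp_pos [0.5455 0.0555 0.1218]
orientation [ 3.1373e+00 -1.5980e-01  4.0000e-04]
contact_force [ 0.4621 -0.6254 -0.3411]
grip_width 0.0555
joints [-0.0919  0.4094 -0.1536  1.9508  0.0864  0.7874 -1.9666]
[[ 0.995 -0.102  0.   ]
 [-0.102 -0.995 -0.   ]
 [ 0.     0.    -1.   ]]
shift [-0.0017 -0.0001  0.0044] turn [ 0.0001 -0.0001 -0.0013]
knob px pred [255.4 213. ] head2 sunk/unsunk [255.  138.3] [255.  140.4]
```

View pics/c2.png

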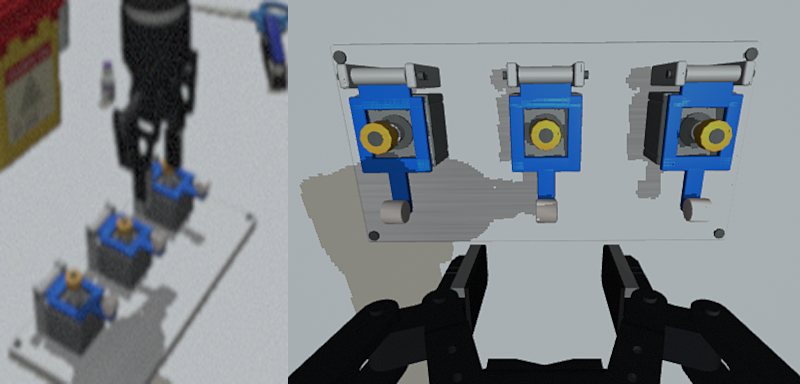

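The knob of cap 2 is at wrist pixel (258,211), 2–3 px from the prediction and centred between the open fingers. All caps are shut. Descending now.

>>> apply_moves:
  plan:
    - [[0,0,0,0.001,0.003,0.06,-0.3],[0,0,0,0.001,0.003,0.12,-0.3],[0,0,0,0.001,0.003,0.16,-0.3],[0,0,0,0.001,0.003,0.184,-0.3],[0,0,0,0.001,0.003,0.184,-0.3],[0,0,0,0.001,0.003,0.184,-0.3]]

```text
clock: 6.37
tcp_pos: [0.5453, 0.0545, 0.048]
orientation: [3.137, -0.159, -0.001]
contact_force: [0.0, 0.4, -0.1]
grip_width: 0.0558
```

>>> apply_moves:
  plan:
    - [[0,0,0,0,0,0,0.2],[0,0,0,0,0,0,0.4],[0,0,0,0,0,0,0.6],[0,0,0,0,0,0,1],[0,0,0,0,0,0,1],[0,0,0,0,0,0,1],[0,0,0,0,0,0,1],[0,0,0,0,0,0,1],[0,0,0,0,0,0,1]]
  force: 30

```text
clock: 7.12
tcp_pos: [0.5457, 0.0543, 0.049]
orientation: [3.137, -0.159, 0.002]
contact_force: [-1.0, -1.5, 7.0]
grip_width: 0.013
```

```bash
python3 -c "
from h import *
st()
w=r.grab_frame('wrist');b=r.grab_frame('side')
x=b['pixels'][150:300,170:320]
cv2.imwrite('pics/c3.png',cv2.hconcat([cv2.resize(x,(288,384),interpolation=2),w['pixels']]))"
```

```text
clock 7.1167
tcp_pos [0.5457 0.0543 0.049 ]
orientation [ 3.1374e+00 -1.5940e-01  2.2000e-03]
contact_force [-1.0213 -1.4877  7.0239]
grip_width 0.013
joints [-0.1037  0.5191 -0.1386  1.991   0.1163  0.6376 -1.99  ]
[[ 0.995 -0.101  0.001]
 [-0.101 -0.995 -0.   ]
 [ 0.001  0.    -1.   ]]
```

View pics/c3.png

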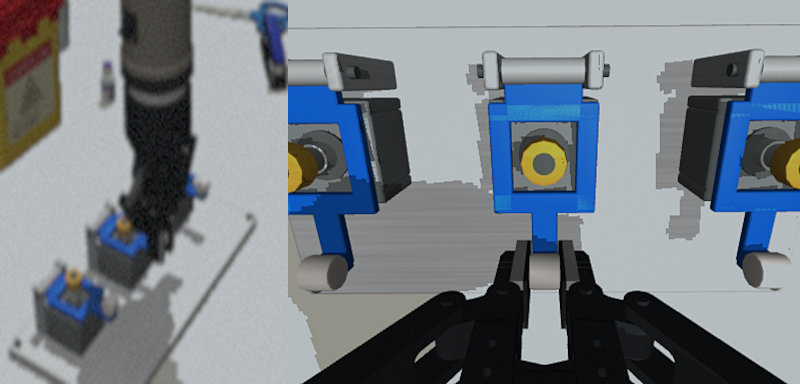

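The knob of cap 2 is pinched between both pads at wrist pixel (257,270), with a grip width of 13 mm. The head stands free in its window. Now I'll lift along the hinge arc.

>>> apply_moves:
  plan:
    - [[0,0,0,0.003,0,-0.0185,1],[0,0,0,0.0075,0,-0.0365,1],[0,0,0,0.0137,0,-0.054,1],[0,0,0,0.021,0,-0.071,1],[0,0,0,0.021,0,-0.071,1],[0,0,0,0.021,0,-0.071,1]]

```text
clock: 7.72
tcp_pos: [0.5536, 0.0536, 0.0769]
orientation: [3.137, -0.159, 0.001]
contact_force: [1.3, -1.0, -2.6]
grip_width: 0.0132
```

>>> apply_moves:
  plan:
    - [[0,0,0,0.005,0,-0.0085,1],[0,0,0,0.0095,0,-0.0165,1],[0,0,0,0.0145,0,-0.0245,1],[0,0,0,0.02,0,-0.032,1],[0,0,0,0.034,0,-0.049,1],[0,0,0,0.05,0,-0.065,1],[0,0,0,0.05,0,-0.065,1],[0,0,0,0.05,0,-0.065,1],[0,0,0,0.05,0,-0.065,1],[0,0,0,0.05,0,-0.065,1],[0,0,0,0.05,0,-0.065,1]]

```text
clock: 8.63
tcp_pos: [0.5731, 0.0517, 0.1027]
orientation: [3.137, -0.159, -0.0]
contact_force: [-4.9, -1.4, 4.2]
grip_width: 0.0132
```

```bash
python3 -c "
from h import *
st()
w=r.grab_frame('wrist');b=r.grab_frame('side')
x=b['pixels'][150:300,170:320]
cv2.imwrite('pics/c4.png',cv2.hconcat([cv2.resize(x,(288,384),interpolation=2),w['pixels']]))"
```

```text
clock 8.6333
tcp_pos [0.5731 0.0517 0.1027]
orientation [ 3.1375e+00 -1.5890e-01 -2.0000e-04]
contact_force [-4.8593 -1.4321  4.2266]
grip_width 0.0132
joints [-0.0844  0.4735 -0.1461  1.8992  0.095   0.7757 -1.9547]
[[ 0.995 -0.101 -0.   ]
 [-0.101 -0.995 -0.   ]
 [-0.     0.    -1.   ]]
```

View pics/c4.png

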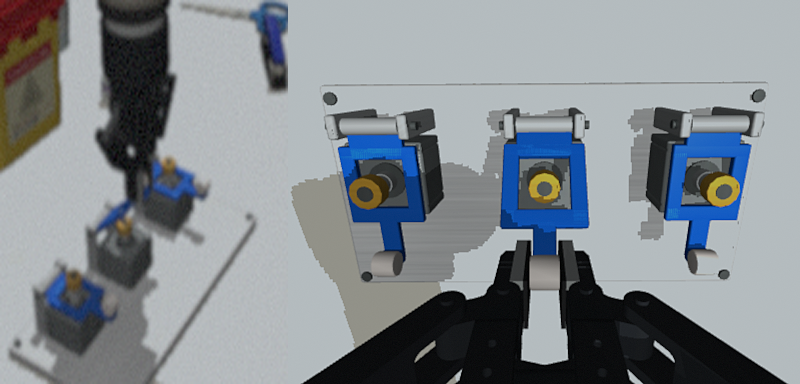

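>>> apply_moves:
  plan:
    - [[0,0,0,0,0,0,1],[0,0,0,0,0,0,1],[0,0,0,0,0,0,1],[0,0,0,0,0,0,1],[0,0,0,0,0,0,1],[0,0,0,0,0,0,1]]

```text
clock: 9.23
tcp_pos: [0.5731, 0.0517, 0.1027]
orientation: [3.137, -0.159, -0.001]
contact_force: [-5.2, -1.6, 4.8]
grip_width: 0.0134
```

```bash
python3 -c "
from h import *
b=r.grab_frame('side')
m=cv2.inRange(cv2.cvtColor(b['pixels'][195:305,200:305],cv2.COLOR_BGR2HSV),(10,90,50),(32,255,255))
n,l,s,c=cv2.connectedComponentsWithStats(m)
print([(c[i]+[200,195],s[i][4]) for i in range(1,n) if s[i][4]>5])
for z in(.072,.064): print(np.round(proj(b,(.5945,.0507,z)),1))
o=r.get_obs(); print(o['tcp_pos'],o['grip_width'],np.abs(o['qvel']).max(),o['contact_force'])"
```

```text
[(array([257.48, 214.84]), np.int32(25)), (array([234.22580645, 238.58064516]), np.int32(31)), (array([208.03030303, 259.72727273]), np.int32(33))]
[234.4 235.2]
[234.5 238. ]
[0.57307828 0.05169545 0.10268809] 0.013165860634765679 0.0018319071727074723 [-5.20994154 -0.45412728  5.07066289]
```

The image of head 2 has dropped 3.1 px, which matches the full 8 mm sink. Heads 1 and 3 haven't moved, and the arm is still. Handing in.

```bash
python3 -c "
from bench import r
r.hand_in()"
```

```text
the job is handed in; nothing more can be done
```

The loose bolt was bolt 2, the middle one. I pressed it down to its stop and handed in the job holding its cap open at about 41°.

- **Tapping:** Head 3 pushed back with 10.6 N at 4.4 mm, which is its own spring, so bolt 3 is sound. Head 2 gave way with under 2 N measured, and I pressed it until it resisted with 8.6 N at a tool height of 62.5 mm, which fits its stop. No tap reading was above 10.6 N. I did not tap head 1, because the loose bolt had already been found.
- **Bolt check:** In the side camera, head 2 now sits 3.1 px lower than at the start; 8 mm should show as about 2.8 px. Heads 1 and 3 have not moved.
- **Cap:** I gripped the knob of cap 2 (13 mm finger opening) and raised it about 54 mm along the hinge arc. The 41° comes from that rise; I did not measure the angle separately.
- **Final state:** The last picture showed the knob between the pads and caps 1 and 3 shut. The arm was still. About 7 N of steady force remained on the tool, probably because the arm's path did not quite match the hinge arc. I stayed clear of the vials, stapler and tape, but made no separate check of their positions.

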